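# Lay out the phone-repair tool kit

## Task

Fill the aluminium kit tray for the next phone repair: lay one tool flat and straight in the middle of each lane, in order of use counted from the lane next to the tray's black bow handle: the long screwdriver, the spatula, the straight tweezers, and the brush in the last lane (which end of a tool points which way does not matter). Leave the stubby screwdriver and the bent-nosed tweezers lying on the mat, and do not disturb the solder reel, the flux jar or the bottle.

Things in the scene. Friction and masses are not known exactly. Their poses are not given: they have to be found in the camera images.
- tray: Aluminium kit tray, fixed, 186 (x) by 236 mm (y), rim 12 mm high, inner floor 4 mm above the bench; turned any way, left or right. Origin: centre of underside, z up. Four lanes along x, centred at y = 81, 27, -27, -81 mm. Black bow handle (28 mm out, 7 mm up) on the +y side only: lane 1 is at +81. Ridges 3 mm thick, top 10 mm above the bench, part the lanes at |x| = 50 to 80 mm; middle open.
- screwdriver: Lies flat on the blue mat (top 3 mm above the bench). Origin: underside, mid-length, on the centre line; x towards the working end, z up. Long precision screwdriver, 140 mm overall: grey plastic handle 12 mm wide and 12 mm high with flat sides from x = -56 to +18 mm, steel cap at the rear, thin 5 mm steel shaft from +18 to +70 mm. About 40 g. Grip at the origin, across y.
- spatula: Lies flat on the blue mat (top 3 mm above the bench). Origin: underside, mid-length, on the centre line; x towards the working end, z up. Prying spatula, 140 mm overall: wooden handle 12 mm wide and 12 mm high from x = -70 to +22 mm, then a thin flat steel blade that is 19 mm wide at its end. About 35 g. Grip at the origin, across y.
- tweezers: Lies flat on the blue mat (top 3 mm above the bench). Origin: underside, mid-length, on the centre line; x towards the working end, z up. Straight steel tweezers (rigid), 140 mm overall, both arms showing from above; 10 mm high; the arms stand parallel, 14 mm over their outsides, from x = -22 to +22 mm, and run straight to a narrow point. About 30 g. Grip at the origin, across y.
- brush: Lies flat on the blue mat (top 3 mm above the bench). Origin: underside, mid-length, on the centre line; x towards the working end, z up. Cleaning brush, 140 mm overall: black handle 12 mm wide and 12 mm high from x = -70 to +30 mm, head 20 mm wide with pale bristles to +70 mm. About 30 g. Grip at the origin, across y.
- stubby_screwdriver: Lies flat on the blue mat (top 3 mm above the bench). Origin: underside, mid-length, on the centre line; x towards the working end, z up. Look-alike to leave: short screwdriver of the same make, only 84 mm overall, handle 12 mm wide and 12 mm high.
- bent_tweezers: Lies flat on the blue mat (top 3 mm above the bench). Origin: underside, mid-length, on the centre line; x towards the working end, z up. Look-alike to leave: steel tweezers like the straight ones, 10 mm high and 136 mm long, but the front 30 mm is bent 45 degrees to the side (+y).
- solder_reel: Bystander: white reel of solder standing on end, 52 mm across, 42 mm high, origin at the centre of its underside. Not fixed.
- flux_jar: Bystander: white jar with a blue lid, 50 mm across, 45 mm high, origin at the centre of its underside. Not fixed.
- cleaner_bottle: Bystander: clear bottle with a blue cap, 56 mm across, 130 mm high, origin at the centre of its underside, to the far left of the work. Not fixed.
Not all that is in view belongs to the job. What is shaped like the brush but orange or purple is not meant.

How it is judged:
By the outcome, as a careful person would: the job done as asked, in the order asked, and still so for the second after the job is handed in, with the robot touching nothing.
It also fails if it takes over 106 s, if anything falls off the work surface, if the arm or the gripper's body presses on something with over 40 N, if the wrist force passes 120 N, or if a joint passes its speed limit or range.

## Robot

A 7-joint arm with a two-finger parallel gripper is mounted at the origin on the work surface. World frame = base frame: x ahead of the robot, y to its left, z up, the work surface at z = 0. Lengths are in m, angles in rad, forces in N, time in s.
With the tool pointing down it reaches from about 0.4 to 0.85 m from the base axis. Payload 10.4 kg.
Tool frame: the origin (TCP) lies between the finger pads, 19 mm behind the fingertips; this is the grasp point; z points along the fingers, y is the line along which they close (so a half turn about z gives the same grasp; the last joint's range is limited). The gripper opens to 85 mm and grips with 20 to 120 N. Pads are 22 mm wide; open, the fingers measure 114 mm over their backs; the gripper's body (76 mm by 85 mm) begins 54 mm behind the grasp point. The pads swing forward as they close: fully open they stand 13 mm farther back than shut.
Start: joints at [1.31, 0.332, -0.065, 1.46, 0.022, 1.35, -0.088], TCP at [0.147, -0.607, 0.25] pointing down, gripper open.
Joint ranges: [-2.6, 2.6], [-0.5, 2.12], [-1.47, 1.34], [0.16, 2.42], [-1.27, 4.41], [0.06, 2.06], [-2.6, 2.6]. Speed limits (rad/s): [2.22, 2.22, 2.79, 2.79, 3.14, 3.14, 3.14].

## Interface

Orientations are given as a unit quaternion [x, y, z, w].
In Python, from workcell import get_obs, camera, hand_in gives the robot as it stands. The module is installed in compiled form; this text tells all that it offers.
- The arm moves only by the tool move_arm, never from a script. Its argument "plan" is a list of rows, each an object with "delta_pos": the shift along the tool's x, y, z in shares of 1 m (1.0 is 1 m), a list of three; "turn": the turn, a rotation vector about the tool's x, y, z in fractions of the full range, 1 being 60 degrees, a list of three; "fingers": the closure, from 0 (fully open) to 1 (shut). A call has 1 to 12 rows; each row is the pose to reach, as a shift and turn from the pose commanded when the call began, along the tool's axes at that moment; what a row does not reach only later rows make up. A row lasts 1/8 s, in which the tool goes at most 62.5 mm and 10.7 degrees, less where a joint would pass 70% of its speed; a pose out of reach is approached as far as the arm can. No shift or turn number may pass 1 either way. A call with a gripper value outside its range is refused whole. The fingers move at their own pace and stop on an object; "force" is the grip in N (left out, the last holds). Time passes only in rows, so rows that repeat a pose let the fingers close. It gives the time, the measured TCP pose, the force, the opening and the grip force at its end, in the units of the state.
- get_obs(): the state, without advancing time (a new reading comes with each control period).
- camera(name): name is "scene" or "side" or "wrist"; returns a dict with "color" (480x640x3 uint8, red, green, blue), "range_z" (480x640 float32, m along the optical axis (not along the pixel's ray), 0 where there is no reading), "fx", "fy", "cx", "cy" (pixels), "k1" (the pictures are not rectified: a ray, as slopes to the right and down, at radius r is drawn at 1 + k1 r^2 times it, then the intrinsics apply), "R" (3x3) and "t" (3): a world point X has camera coordinates R X + t; the wrist camera has in their place "tool_from_camera" (4x4, takes a point from camera to tool coordinates, whose origin is the TCP and whose axes are the flange's). Camera axes: x right, y down, z forward; pixel columns grow to the right and rows downward; lengths in m; the calibration is good to about 2 mm. A picture is of the moment at which its call begins: read the wrist's pose just before it.
- hand_in(): hands the job in; it is judged then, once.
The state is a dict: "clock": time; "joint_pos": joint angles; "joint_velocities": joint speeds; "tau": joint torques, N m; "position": TCP position; "ee_rot": TCP orientation; "ft_force": force on the tool from outside, world axes, zero at the start; "torque": the same for the moment, N m; "grip_width": opening from 0.0 (shut) to 1.0 (fully open); "grasp_force": force on a finger pad.
Only numpy, scipy, OpenCV 4.12 (cv2) and the standard library are available. Lean on these libraries where they do the work, as an engineer would, in place of code of your own. Each camera call takes 0.05 s, during which the arm holds its last target. There are 200 camera calls.

## Working session

There is one attempt and no reset: what is moved stays moved. The work goes in short steps, Python scripts to look and compute and a tool call to move; the robot and the scene stay as the last step left them, time stands still between calls to the robot, and variables do not carry over. Pictures are saved under pics/ and viewed, at most 16 in all, crops included, and the job is handed in when it is done.

Besides the shell and the picture viewer there is one more tool, called as name([rows], argument=value, ...), one row to a line, values as JSON. move_arm: Moves the arm, as the interface text tells. Its arguments: {"type":"object","properties":{"plan":{"type":"array","items":{"type":"object","properties":{"delta_pos":{"type":"array","items":{"type":"number"}},"turn":{"type":"array","items":{"type":"number"}},"fingers":{"type":"number"}}}},"force":{"type":"number"}},"required":["plan"]}

```bash
mkdir -p pics; cat > h.py <<'E'
import numpy as np, cv2
from workcell import get_obs, camera
from scipy.spatial.transform import Rotation as Ro
def grab(n):
    o=get_obs(); c=camera(n)
    if n=="wrist":
        T=np.array(c["tool_from_camera"]); Rw=Ro.from_quat(o["ee_rot"]).as_matrix()
        c["Rc"]=Rw@T[:3,:3]; c["o"]=Rw@T[:3,3]+np.array(o["position"])
    else:
        R=np.array(c["R"]); c["Rc"]=R.T; c["o"]=-R.T@np.array(c["t"])
    return c
def px2w(c,uv,z):
    uv=np.atleast_2d(np.array(uv,float))
    K=np.array([[c["fx"],0,c["cx"]],[0,c["fy"],c["cy"]],[0,0,1]])
    n=cv2.undistortPoints(uv[:,None],K,np.array([c["k1"],0,0,0.]))[:,0]
    d=np.c_[n,np.ones(len(n))]@c["Rc"].T
    return c["o"]+d*((z-c["o"][2])/d[:,2])[:,None]
def save(c,f): cv2.imwrite(f,c["color"][:,:,::-1])
E
python3 - <<'E'
from h import *
import pickle
for n in("scene","wrist","side"):
    c=grab(n); save(c,f"pics/{n}0.png"); pickle.dump(c,open(n+".pkl","wb"))
    print(n,c["o"],c["Rc"].round(2).tolist(),c["fx"],c["k1"])
print(get_obs())
E
```

```text
scene [ 0.83779153 -0.40740493  0.86797642] [[0.85, 0.43, -0.31], [0.53, -0.68, 0.52], [0.01, -0.6, -0.8]] 545.0700438252646 -0.12337860401398137
wrist [ 0.21880341 -0.59066004  0.37327381] [[0.24, -0.93, -0.28], [-0.97, -0.23, -0.07], [-0.0, 0.29, -0.96]] 367.21689359308135 -0.03191903779801392
side [0.03204152 0.94206233 0.82147225] [[-0.86, -0.33, 0.39], [-0.51, 0.55, -0.66], [0.0, -0.77, -0.64]] 580.2623625631775 -0.06797756927888077
{'clock': 0.15, 'joint_pos': array([ 1.3104252 ,  0.3326984 , -0.06471541,  1.46072388,  0.02160318,
        1.3499232 , -0.08848856]), 'joint_velocities': array([ 0.00137702, -0.00302225, -0.00251803, -0.00279999,  0.00016122,
       -0.00064288, -0.0001013 ]), 'tau': array([ 6.13398643e-04, -6.25828171e+01,  4.90850362e-02, -3.91854000e+01,
        1.62296696e-02,  7.46434147e-03, -6.50805055e-05]), 'position': array([ 0.14715769, -0.60715941,  0.24942812]), 'ee_rot': array([ 9.92938736e-01,  1.18627096e-01, -8.46403871e-05, -5.21838283e-04]), 'ft_force': array([ 0.06721299, -0.66461294, -0.98559692]), 'torque': array([-0.05857463, -0.02197955, -0.0146275 ]), 'grasp_force': 0.0, 'grip_width': 1.0014063707487402}
```

View pics/scene0.png

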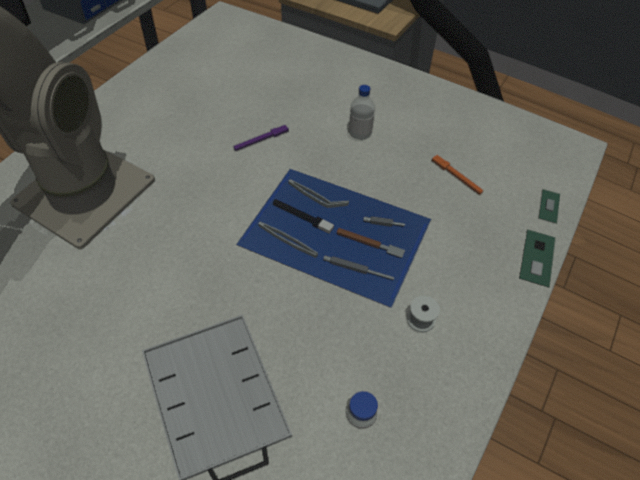

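View pics/side0.png

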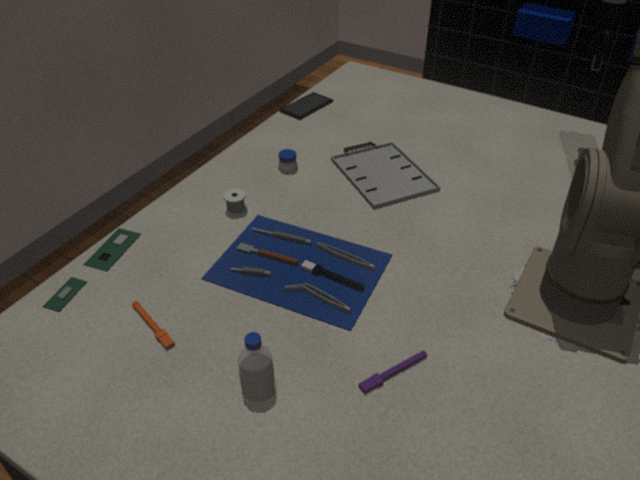

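Candidates in the scene picture:
- Long screwdriver at (358,267), not the stubby one at (384,221).
- Straight tweezers at (288,239), not the bent ones at (318,193).
- Black brush at (303,215), not the purple (261,138) or orange (457,174) ones.
- Spatula at (370,241).

The tray's handle is at (240,470), so lane 1 is on that side. The reel is at (423,312), the jar at (363,408) and the bottle at (362,112).

```bash
cat >> h.py <<'E'
def tools(c,zt=0.010,amin=60):
    hsv=cv2.cvtColor(c["color"],cv2.COLOR_RGB2HSV)
    blue=cv2.inRange(hsv,(100,110,40),(125,255,255))
    cs,_=cv2.findContours(cv2.morphologyEx(blue,cv2.MORPH_CLOSE,np.ones((3,3))),cv2.RETR_EXTERNAL,cv2.CHAIN_APPROX_NONE)
    m=max(cs,key=cv2.contourArea)
    hull=np.zeros_like(blue); cv2.drawContours(hull,[cv2.convexHull(m)],-1,255,-1)
    hull=cv2.erode(hull,np.ones((5,5)))
    fg=hull&~blue
    cs,_=cv2.findContours(fg,cv2.RETR_EXTERNAL,cv2.CHAIN_APPROX_NONE)
    out=[]
    for k in cs:
        if cv2.contourArea(k)<amin: continue
        w=px2w(c,k[:,0],zt)[:,:2]*1000
        r=cv2.minAreaRect(w.astype(np.float32)); b=cv2.boxPoints(r)
        e=b[1]-b[0] if np.linalg.norm(b[1]-b[0])>np.linalg.norm(b[2]-b[1]) else b[2]-b[1]
        out.append((k[:,0].mean(0).round(),np.round(r[0],1),np.round(sorted(r[1]),1),round(float(np.degrees(np.arctan2(e[1],e[0])))%180,1)))
    return out,fg
E
python3 - <<'E'
from h import *
import pickle
for n in("scene","side"):
    c=pickle.load(open(n+".pkl","rb"))
    print(n)
    for t in tools(c)[0]: print(*t)
c=pickle.load(open("scene.pkl","rb"))
print("tray corners",px2w(c,[[145,351],[242,319],[290,434],[181,476]],.012).round(3).tolist())
print("obst",px2w(c,[[423,312],[363,408],[362,112]],.03).round(3).tolist())
cv2.imwrite("pics/crop.png",cv2.resize(c["color"][160:310,230:440,::-1],None,fx=3.5,fy=3.5,interpolation=cv2.INTER_CUBIC))
E
```

```text
scene
[358. 267.] [607.8 140.6] [ 18.9 142.6] 12.0
[371. 242.] [597.8 205.6] [ 23.3 142.1] 9.0
[288. 239.] [454.4 125.8] [ 22.  144.4] 176.8
[383. 221.] [597.4 268.2] [21.  86.5] 21.9
[304. 215.] [447.6 194.8] [ 27.5 142.8] 179.1
[318. 196.] [442.  253.2] [ 38.2 143.7] 5.7
side
[317. 295.] [441.3 257.2] [ 38.4 143.8] 4.6
[250. 271.] [597.6 271.2] [25.3 85.3] 20.9
[332. 276.] [448.3 198.8] [ 29.7 145.7] 177.3
[267. 254.] [598.  208.8] [ 27.4 142.8] 10.0
[345. 256.] [454.5 129.5] [ 27.1 146.1] 179.2
[281. 235.] [608.9 143.6] [ 27.  144.3] 11.4
tray corners [[0.383, -0.211, 0.012], [0.488, -0.069, 0.012], [0.673, -0.196, 0.012], [0.57, -0.34, 0.012]]
obst [[0.758, 0.106, 0.03], [0.752, -0.104, 0.03], [0.405, 0.523, 0.03]]
```

View pics/crop.png

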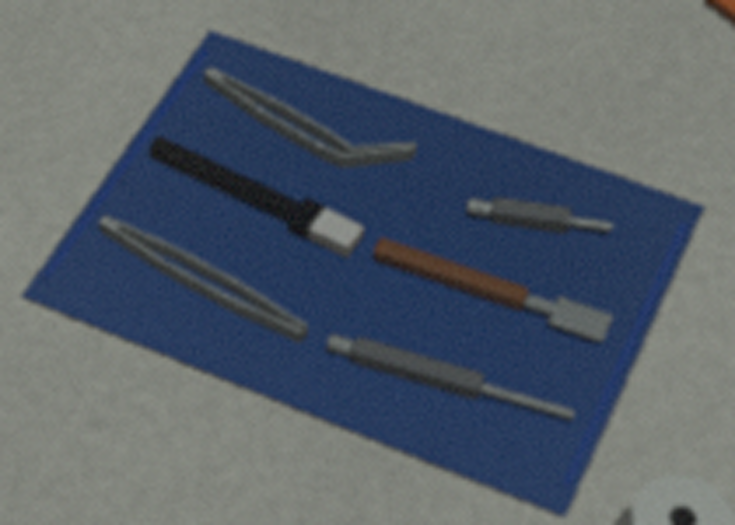

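View pics/wrist0.png

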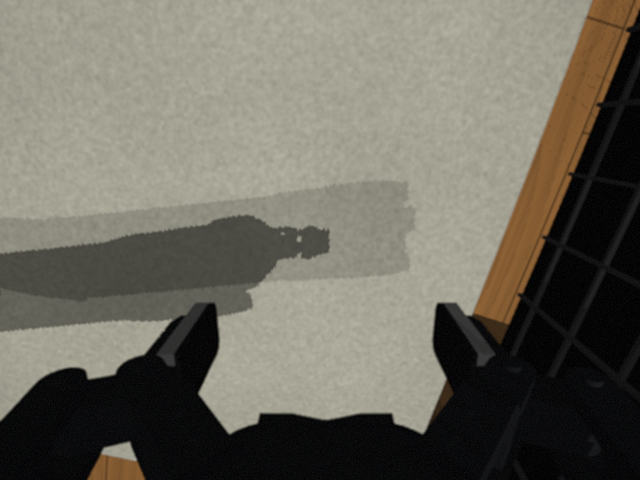

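The crop confirms the choices: the long screwdriver, wooden spatula, straight tweezers and black brush are all on the mat. Next I'll look at the tray from above with the wrist camera.

move_arm([
  {"delta_pos":[0.4,-0.3,-0.05]},
  {"delta_pos":[0.4,-0.3,-0.05]},
  {"delta_pos":[0.4,-0.3,-0.05]},
  {"delta_pos":[0.4,-0.3,-0.05]},
  {"delta_pos":[0.4,-0.3,-0.05]},
  {"delta_pos":[0.4,-0.3,-0.05]},
  {"delta_pos":[0.4,-0.3,-0.05]},
  {"delta_pos":[0.4,-0.3,-0.05]},
  {"delta_pos":[0.4,-0.3,-0.05]},
  {"delta_pos":[0.4,-0.3,-0.05]},
  {"delta_pos":[0.4,-0.3,-0.05]},
  {"delta_pos":[0.4,-0.3,-0.05]},
])

```text
validation failed for argument at $.pl...
```

```bash
python3 - <<'E'
from h import *
import pickle
c=grab("wrist"); save(c,"pics/w1.png"); pickle.dump(c,open("w1.pkl","wb"))
o=get_obs(); print(o["clock"],o["position"],o["ee_rot"],o["joint_pos"])
E
```

```text
0.2 [ 0.14718038 -0.60721123  0.24953461] [ 9.92937508e-01  1.18637793e-01 -8.11579297e-05 -4.15981021e-04] [ 1.31037392  0.33261636 -0.06468339  1.46060804  0.02162407  1.34991158
 -0.08849017]
```

View pics/w1.png

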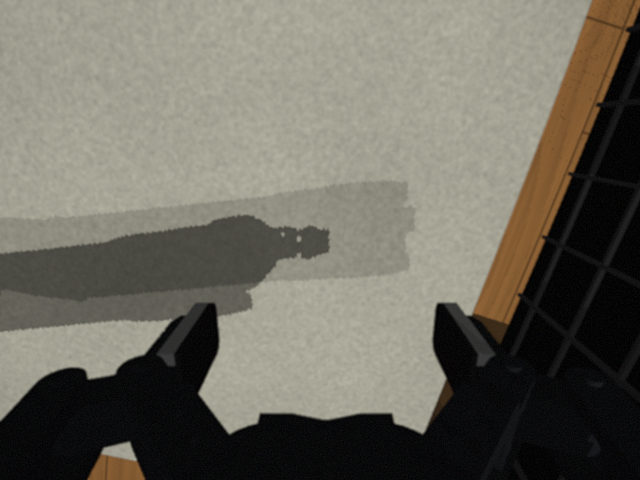

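The call was refused and the arm hasn't moved: the picture still shows bare bench. Every row probably needs all three fields.

move_arm([
  {"delta_pos":[0.4,-0.3,-0.05],"turn":[0,0,0],"fingers":0},
  {"delta_pos":[0.4,-0.3,-0.05],"turn":[0,0,0],"fingers":0},
  {"delta_pos":[0.4,-0.3,-0.05],"turn":[0,0,0],"fingers":0},
  {"delta_pos":[0.4,-0.3,-0.05],"turn":[0,0,0],"fingers":0},
  {"delta_pos":[0.4,-0.3,-0.05],"turn":[0,0,0],"fingers":0},
  {"delta_pos":[0.4,-0.3,-0.05],"turn":[0,0,0],"fingers":0},
  {"delta_pos":[0.4,-0.3,-0.05],"turn":[0,0,0],"fingers":0},
  {"delta_pos":[0.4,-0.3,-0.05],"turn":[0,0,0],"fingers":0},
  {"delta_pos":[0.4,-0.3,-0.05],"turn":[0,0,0],"fingers":0},
  {"delta_pos":[0.4,-0.3,-0.05],"turn":[0,0,0],"fingers":0},
  {"delta_pos":[0.4,-0.3,-0.05],"turn":[0,0,0],"fingers":0},
  {"delta_pos":[0.4,-0.3,-0.05],"turn":[0,0,0],"fingers":0},
])

```text
clock: 1.7
position: [0.4647, -0.2227, 0.2999]
ee_rot: [0.993, 0.118, -0.0, 0.0]
ft_force: [-0.5, -0.3, -0.2]
grip_width: 0.999
grasp_force: 0.0
```

```bash
python3 - <<'E'
from h import *
import pickle
c=grab("wrist"); save(c,"pics/w2.png"); pickle.dump(c,open("w2.pkl","wb"))
E
```

```text
(no output)
```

View pics/w2.png

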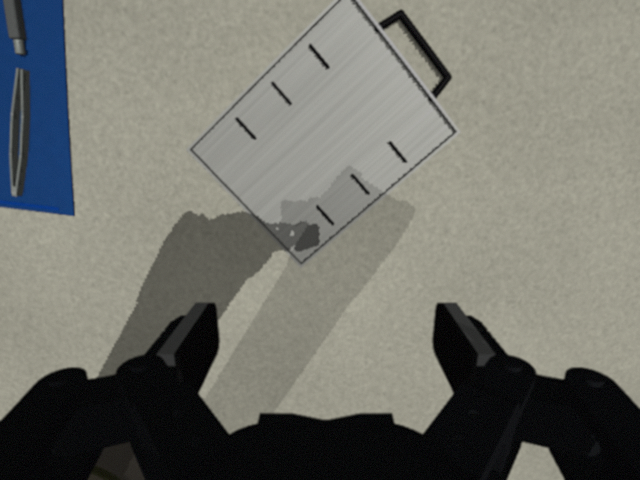

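move_arm([
  {"delta_pos":[0.093,-0.402,-0.02],"turn":[0,0,0],"fingers":0.5},
  {"delta_pos":[0.093,-0.402,-0.02],"turn":[0,0,0],"fingers":0.5},
  {"delta_pos":[0.093,-0.402,-0.02],"turn":[0,0,0],"fingers":0.5},
  {"delta_pos":[0.093,-0.402,-0.02],"turn":[0,0,0],"fingers":0.5},
  {"delta_pos":[0.093,-0.402,-0.02],"turn":[0,0,0],"fingers":0.5},
  {"delta_pos":[0.093,-0.402,-0.02],"turn":[0,0,0],"fingers":0.5},
  {"delta_pos":[0.093,-0.402,-0.02],"turn":[0,0,0],"fingers":0.5},
  {"delta_pos":[0.093,-0.402,-0.02],"turn":[0,0,0],"fingers":0.5},
  {"delta_pos":[0.093,-0.402,-0.02],"turn":[0,0,0],"fingers":0.5},
  {"delta_pos":[0.093,-0.402,-0.02],"turn":[0,0,0],"fingers":0.5},
])

```text
clock: 3.0
position: [0.4614, 0.1895, 0.3199]
ee_rot: [0.993, 0.117, -0.0, 0.0]
ft_force: [0.1, -0.2, 0.6]
grip_width: 0.499
grasp_force: 0.0
```

```bash
python3 - <<'E'
from h import *
import pickle
c=grab("wrist"); save(c,"pics/w3.png"); pickle.dump(c,open("w3.pkl","wb"))
r,fg=tools(c)
for t in r: print(*t)
E
```

```text
[376. 210.] [453.8 125.9] [ 17.  142.1] 177.7
[320. 200.] [446.8 193.4] [ 20.4 139.8] 0.6
[268. 195.] [441.  253.4] [ 31.2 141.9] 5.8
[284.  56.] [596.6 267.9] [12.9 85.1] 22.4
[400.  74.] [608. 140.] [ 13.5 141. ] 11.9
[340.  65.] [597.  206.4] [ 20.8 140.5] 7.9
```

View pics/w3.png

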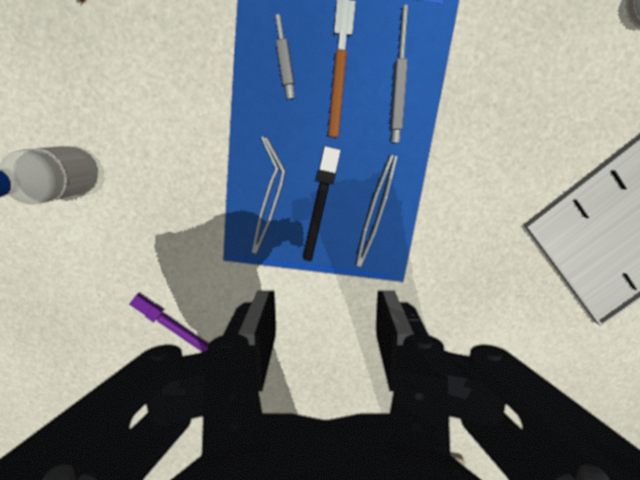

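w2 shows the tray with its bow handle at (415,50) and six ridge marks at (319,56), (282,93), (246,128), (398,152), (360,184) and (325,215). w3 shows all six tools on the mat: screwdriver (400,74), spatula (340,65), brush (320,205) and tweezers (377,210). I'll refine the tray pose from the ridges and the tool axes by PCA.

```bash
cat >> h.py <<'E'
def axes(c,zt=0.010):
    fg=tools(c)[1]; res=[]
    n,lab,st,ce=cv2.connectedComponentsWithStats(fg)
    for i in range(1,n):
        if st[i,4]<80: continue
        ys,xs=np.where(lab==i); w=px2w(c,np.c_[xs,ys],zt)[:,:2]*1000
        m=w.mean(0); _,_,V=np.linalg.svd(w-m,full_matrices=False); d=V[0]*np.sign(V[0][0])
        s=(w-m)@d; q=(w-m)@np.array([-d[1],d[0]])
        mid=m+d*(s.max()+s.min())/2
        res.append((ce[i].round(),mid.round(1),round(float(np.degrees(np.arctan2(d[1],d[0]))),1),round(float(s.max()-s.min()),1)))
    return res
def ridges(c,guess,z=.010):
    g=cv2.cvtColor(c["color"],cv2.COLOR_RGB2GRAY); P=[]
    for u,v in guess:
        w=g[v-18:v+19,u-18:u+19].astype(float); m=(w<60)
        ys,xs=np.where(m); P.append((xs.mean()+u-18,ys.mean()+v-18))
    return px2w(c,P,z)[:,:2]*1000
def rigid(A,B):
    a,b=A.mean(0),B.mean(0); U,_,V=np.linalg.svd((A-a).T@(B-b)); D=np.diag([1,np.sign(np.linalg.det(U@V))])
    R=(U@D@V).T; return R,b-R@a
def goto(p,psi):
    """deltas in tool axes to world p(m), yaw psi(deg, tool x)"""
    o=get_obs(); R=Ro.from_quat(o["ee_rot"]).as_matrix()
    cur=np.degrees(np.arctan2(R[1,0],R[0,0])); a=(cur-psi+90)%180-90
    print("clock",o["clock"],"psi",cur.round(1),"delta",(R.T@(np.array(p)-o["position"])).round(4),"turn",np.radians(a).round(3),"tilt",R[:,2].round(4))
E
python3 - <<'E'
from h import *
import pickle
for f in("w3","scene","side"):
    print(f)
    for t in axes(pickle.load(open(f+".pkl","rb"))): print(*t)
M=np.array([[x,y] for x in(-65,65) for y in(54,0,-54)],float)
for f,G in(("w2",[(319,56),(282,93),(246,128),(398,152),(360,184),(325,215)]),("scene",[(261,406),(250,377),(240,350),(185,436),(176,405),(167,377)])):
    c=pickle.load(open(f+".pkl","rb"))
    P=ridges(c,G)
    for s in(1,-1):
        R,t=rigid(M*[s,1],P); r=P-((M*[s,1])@R.T+t)
        print(f,s,t.round(1),np.degrees(np.arctan2(R[1,0],R[0,0])).round(2),"res",abs(r).max().round(1))
        if abs(r).max()<5: print([(R@[0,y]+t).round(1).tolist() for y in(81,27,-27,-81)])
goto([.608,.1405,.15],12)
E
```

```text
w3
[340.  61.] [597.  206.2] 8.1 140.5
[400.  83.] [608.  140.1] 12.0 141.0
[284.  60.] [596.7 267.8] 21.8 85.1
[269. 193.] [440. 255.] 1.7 141.5
[322. 192.] [446.8 193.5] 0.5 139.8
[376. 209.] [453.8 125.7] -2.0 142.1
scene
[317. 196.] [441.1 254.3] 1.2 143.6
[306. 217.] [447.5 193.4] 0.8 142.6
[382. 221.] [597.5 268. ] 21.1 86.5
[288. 239.] [454.4 125.9] -2.5 144.4
[371. 242.] [597.6 206.6] 7.7 142.1
[354. 266.] [607.8 140.4] 11.7 142.6
side
[284. 236.] [609.  142.8] 11.3 144.3
[345. 256.] [454.4 129.4] -2.7 146.4
[267. 254.] [598.  209.3] 8.4 143.2
[330. 275.] [448.1 196.8] -0.5 145.5
[252. 271.] [597.8 270.7] 20.8 85.3
[319. 295.] [440.3 258.1] 0.7 143.9
w2 1 [ 525.3 -204.3] -124.64 res 1.4
[[591.9, -250.4], [547.5, -219.7], [503.1, -189.0], [458.7, -158.3]]
w2 -1 [ 525.3 -204.3] 54.9 res 89.1
scene 1 [ 527.2 -204.3] -124.75 res 0.5
[[593.8, -250.5], [549.4, -219.7], [505.1, -188.9], [460.7, -158.1]]
scene -1 [ 527.2 -204.3] 55.38 res 88.6
clock 3.05 psi 13.5 delta [0.1311 0.0819 0.17  ] turn 0.026 tilt [ 1.e-04 -6.e-04 -1.e+00]
```

Careful with the scale: turns go in shares of 60 degrees. That gives: 0.026 rad / 1.0472 = 0.0248.

move_arm([
  {"delta_pos":[0.131,0.082,0.22],"turn":[0,0,0.0248],"fingers":0.5},
  {"delta_pos":[0.131,0.082,0.22],"turn":[0,0,0.0248],"fingers":0.5},
  {"delta_pos":[0.131,0.082,0.22],"turn":[0,0,0.0248],"fingers":0.5},
  {"delta_pos":[0.131,0.082,0.22],"turn":[0,0,0.0248],"fingers":0.5},
  {"delta_pos":[0.131,0.082,0.22],"turn":[0,0,0.0248],"fingers":0.5},
  {"delta_pos":[0.131,0.082,0.22],"turn":[0,0,0.0248],"fingers":0.5},
  {"delta_pos":[0.131,0.082,0.25],"turn":[0,0,0.0248],"fingers":0.5},
  {"delta_pos":[0.131,0.082,0.28],"turn":[0,0,0.0248],"fingers":0.5},
  {"delta_pos":[0.131,0.082,0.2965],"turn":[0,0,0.0248],"fingers":0.5},
  {"delta_pos":[0.131,0.082,0.2965],"turn":[0,0,0.0248],"fingers":0.5},
], force=40)

```text
clock: 4.3
position: [0.6074, 0.1424, 0.0242]
ee_rot: [0.994, 0.106, 0.0, 0.0]
ft_force: [0.9, -0.6, 0.6]
grip_width: 0.503
grasp_force: 0.0
```

```bash
python3 - <<'E'
from h import *
goto([.608,.1405,.0235],12)
c=grab("wrist"); save(c,"pics/w4.png")
E
```

```text
clock 4.3 psi 12.2 delta [0.0002 0.002  0.0007] turn 0.003 tilt [ 2.e-04 -0.e+00 -1.e+00]
```

View pics/w4.png

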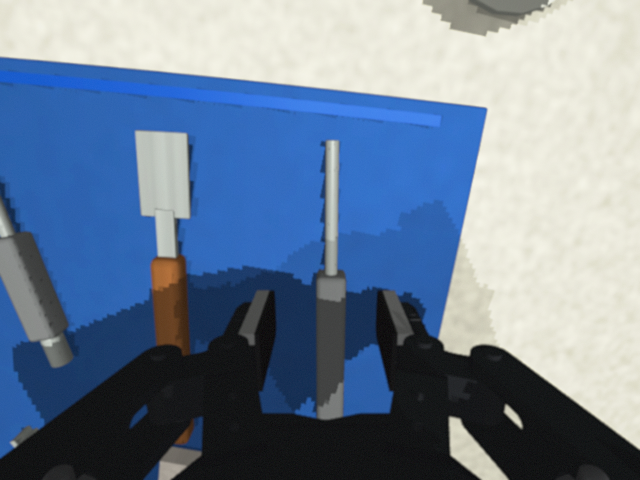

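The handle at (330,340) sits about 2 mm off the middle of the fingers. I'll shift, close and lift.

Scaled: 0.003 rad / 1.0472 = 0.0029.

move_arm([
  {"delta_pos":[0,0.002,0],"turn":[0,0,0.0029],"fingers":1},
  {"delta_pos":[0,0.002,0],"turn":[0,0,0.0029],"fingers":1},
  {"delta_pos":[0,0.002,0],"turn":[0,0,0.0029],"fingers":1},
  {"delta_pos":[0,0.002,0],"turn":[0,0,0.0029],"fingers":1},
  {"delta_pos":[0,0.002,0],"turn":[0,0,0.0029],"fingers":1},
  {"delta_pos":[0,0.002,-0.02],"turn":[0,0,0.0029],"fingers":1},
  {"delta_pos":[0,0.002,-0.08],"turn":[0,0,0.0029],"fingers":1},
  {"delta_pos":[0,0.002,-0.08],"turn":[0,0,0.0029],"fingers":1},
], force=40)

```text
clock: 5.35
position: [0.6108, 0.1416, 0.1098]
ee_rot: [0.995, 0.104, 0.004, -0.001]
ft_force: [-1.4, -1.4, -1.6]
grip_width: 0.125
grasp_force: 39.5
```

```bash
python3 - <<'E'
from h import *
print(get_obs()["joint_pos"].round(2)); goto([.593,-.2504,.10],55.3)
E
```

```text
[ 0.26  0.55 -0.74  1.59  0.4   1.15 -1.93]
clock 5.35 psi 12.0 delta [-0.0989  0.3798  0.0088] turn -0.756 tilt [ 0.0086  0.002  -1.    ]
```

Scaled: -0.757 rad / 1.0472 = -0.7229.

move_arm([
  {"delta_pos":[-0.096,0.379,0],"turn":[0,0,-0.7229],"fingers":1},
  {"delta_pos":[-0.096,0.379,0],"turn":[0,0,-0.7229],"fingers":1},
  {"delta_pos":[-0.096,0.379,0],"turn":[0,0,-0.7229],"fingers":1},
  {"delta_pos":[-0.096,0.379,0],"turn":[0,0,-0.7229],"fingers":1},
  {"delta_pos":[-0.096,0.379,0],"turn":[0,0,-0.7229],"fingers":1},
  {"delta_pos":[-0.096,0.379,0],"turn":[0,0,-0.7229],"fingers":1},
  {"delta_pos":[-0.096,0.379,0],"turn":[0,0,-0.7229],"fingers":1},
  {"delta_pos":[-0.096,0.379,0],"turn":[0,0,-0.7229],"fingers":1},
  {"delta_pos":[-0.096,0.379,0],"turn":[0,0,-0.7229],"fingers":1},
  {"delta_pos":[-0.096,0.379,0],"turn":[0,0,-0.7229],"fingers":1},
])

```text
clock: 6.6
position: [0.5932, -0.2483, 0.1039]
ee_rot: [0.885, 0.466, 0.0, -0.0]
ft_force: [0.2, 0.0, -0.6]
grip_width: 0.124
grasp_force: 39.5
```

```bash
python3 - <<'E'
from h import *
c=grab("wrist"); save(c,"pics/w5.png")
print(get_obs()["joint_pos"].round(2)); goto([.593,-.2504,.025],55.3)
E
```

```text
[ 0.9   0.62 -0.79  1.54  0.46  1.18 -0.58]
clock 6.65 psi 55.5 delta [-0.0015  0.0008  0.0788] turn 0.003 tilt [ 3.e-04  2.e-04 -1.e+00]
```

View pics/w5.png

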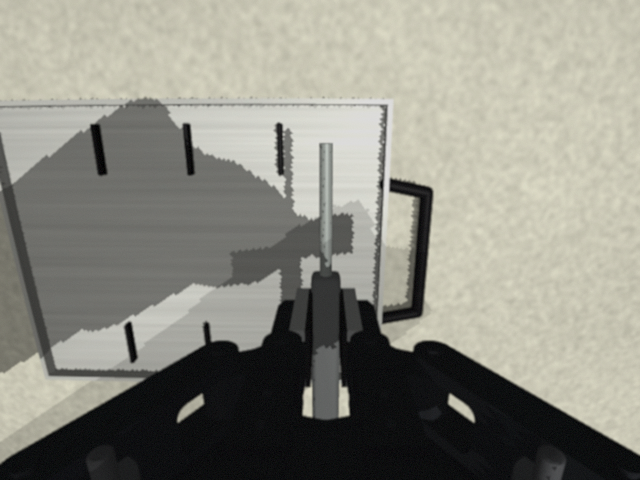

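The screwdriver is held straight above lane 1, next to the handle at (410,250). I'll lower it, release and lift.

Scaled: 0.003 rad / 1.0472 = 0.0029.

move_arm([
  {"delta_pos":[-0.0015,0.0008,0.04],"turn":[0,0,0.0029],"fingers":1},
  {"delta_pos":[-0.0015,0.0008,0.065],"turn":[0,0,0.0029],"fingers":1},
  {"delta_pos":[-0.0015,0.0008,0.0745],"turn":[0,0,0.0029],"fingers":1},
  {"delta_pos":[-0.0015,0.0008,0.0782],"turn":[0,0,0.0029],"fingers":1},
  {"delta_pos":[-0.0015,0.0008,0.0782],"turn":[0,0,0.0029],"fingers":1},
  {"delta_pos":[-0.0015,0.0008,0.0782],"turn":[0,0,0.0029],"fingers":0.75},
  {"delta_pos":[-0.0015,0.0008,0.0782],"turn":[0,0,0.0029],"fingers":0.75},
  {"delta_pos":[-0.0015,0.0008,0.0782],"turn":[0,0,0.0029],"fingers":0.75},
  {"delta_pos":[-0.0015,0.0008,0.06],"turn":[0,0,0.0029],"fingers":0.75},
  {"delta_pos":[-0.0015,0.0008,0],"turn":[0,0,0.0029],"fingers":0.75},
  {"delta_pos":[-0.0015,0.0008,0],"turn":[0,0,0.0029],"fingers":0.75},
  {"delta_pos":[-0.0015,0.0008,0],"turn":[0,0,0.0029],"fingers":0.75},
])

```text
clock: 8.15
position: [0.5927, -0.2524, 0.1045]
ee_rot: [0.886, 0.463, 0.0, 0.001]
ft_force: [-1.1, 0.2, -0.7]
grip_width: 0.248
grasp_force: 0.0
```

```bash
python3 - <<'E'
from h import *
goto([.597,.2065,.10],8.1)
E
```

```text
clock 8.15 psi 55.2 delta [ 0.3791 -0.2586  0.0041] turn 0.821 tilt [ 1.e-03 -9.e-04 -1.e+00]
```

Scaled: 0.823 rad / 1.0472 = 0.7859.

move_arm([
  {"delta_pos":[0.378,-0.258,0.004],"turn":[0,0,0.7859],"fingers":0.5},
  {"delta_pos":[0.378,-0.258,0.004],"turn":[0,0,0.7859],"fingers":0.5},
  {"delta_pos":[0.378,-0.258,0.004],"turn":[0,0,0.7859],"fingers":0.5},
  {"delta_pos":[0.378,-0.258,0.004],"turn":[0,0,0.7859],"fingers":0.5},
  {"delta_pos":[0.378,-0.258,0.004],"turn":[0,0,0.7859],"fingers":0.5},
  {"delta_pos":[0.378,-0.258,0.004],"turn":[0,0,0.7859],"fingers":0.5},
  {"delta_pos":[0.378,-0.258,0.004],"turn":[0,0,0.7859],"fingers":0.5},
  {"delta_pos":[0.378,-0.258,0.004],"turn":[0,0,0.7859],"fingers":0.5},
  {"delta_pos":[0.378,-0.258,0.004],"turn":[0,0,0.7859],"fingers":0.5},
  {"delta_pos":[0.378,-0.258,0.004],"turn":[0,0,0.7859],"fingers":0.5},
  {"delta_pos":[0.378,-0.258,0.004],"turn":[0,0,0.7859],"fingers":0.5},
])

```text
clock: 9.52
position: [0.597, 0.2035, 0.0992]
ee_rot: [0.998, 0.069, -0.0, 0.001]
ft_force: [0.1, 0.6, 0.3]
grip_width: 0.501
grasp_force: 0.0
```

```bash
python3 - <<'E'
from h import *
goto([.597,.2065,.0245],8.1)
c=grab("scene"); save(c,"pics/s2.png")
E
```

```text
clock 9.525 psi 7.9 delta [ 0.0004 -0.0031  0.0747] turn -0.004 tilt [-3.e-04 -1.e-03 -1.e+00]
```

```bash
python3 - <<'E'
from h import *
for i in range(4):
    goto([.597,.2065,.0245],8.1); camera("wrist")
E
```

```text
clock 9.575 psi 7.9 delta [ 0.0004 -0.0028  0.0748] turn -0.004 tilt [-1.e-04 -8.e-04 -1.e+00]
clock 9.625 psi 7.9 delta [ 0.0003 -0.0025  0.0749] turn -0.003 tilt [ 0.e+00 -6.e-04 -1.e+00]
clock 9.675 psi 7.9 delta [ 0.0004 -0.0022  0.075 ] turn -0.003 tilt [ 1.e-04 -5.e-04 -1.e+00]
clock 9.725 psi 7.9 delta [ 0.0004 -0.0019  0.075 ] turn -0.003 tilt [ 1.e-04 -3.e-04 -1.e+00]
```

move_arm([
  {"delta_pos":[0,0,0.04],"turn":[0,0,0],"fingers":0.5},
  {"delta_pos":[0,0,0.04],"turn":[0,0,0],"fingers":0.5},
  {"delta_pos":[0,0,0.04],"turn":[0,0,0],"fingers":0.5},
  {"delta_pos":[0,0,0.04],"turn":[0,0,0],"fingers":0.5},
  {"delta_pos":[0,0,0.04],"turn":[0,0,0],"fingers":0.5},
  {"delta_pos":[0,0,0.04],"turn":[0,0,0],"fingers":0.5},
  {"delta_pos":[0,0,0.04],"turn":[0,0,0],"fingers":0.5},
  {"delta_pos":[0,0,0.04],"turn":[0,0,0],"fingers":0.5},
])

```text
clock: 10.78
position: [0.5967, 0.2054, 0.0595]
ee_rot: [0.998, 0.07, 0.0, 0.0]
ft_force: [0.1, 0.3, -0.5]
grip_width: 0.502
grasp_force: 0.0
```

```bash
python3 - <<'E'
from h import *
goto([.597,.2065,.0245],8.1)
c=grab("wrist"); save(c,"pics/w6.png")
goto([.597,.2065,.0245],8.1)
c=grab("scene"); a=c["color"][300:480,120:320,::-1]; b=cv2.resize(a,None,fx=3,fy=3)
cv2.imwrite("pics/s3.png",b)
E
```

```text
clock 10.775 psi 8.0 delta [ 0.0005 -0.001   0.035 ] turn -0.002 tilt [ 1.e-04 -1.e-04 -1.e+00]
clock 10.825 psi 8.0 delta [ 0.0005 -0.001   0.035 ] turn -0.002 tilt [ 0.e+00 -1.e-04 -1.e+00]
```

View pics/s3.png

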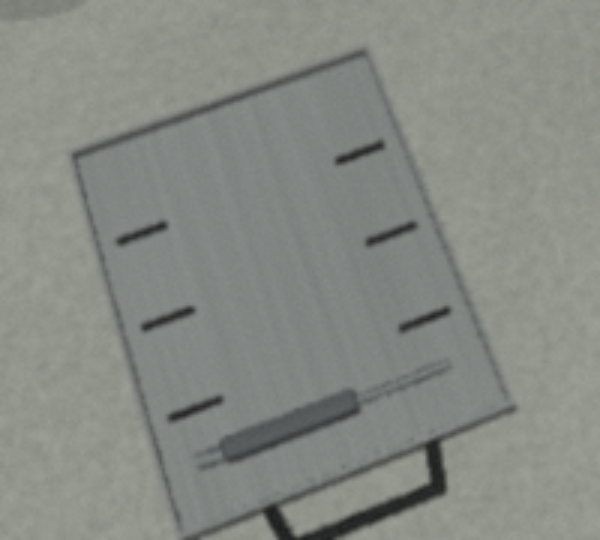

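The screwdriver lies straight in lane 1 (crop 330,415). Now I'll grasp the spatula.

Scaled: -0.002 rad / 1.0472 = -0.0019.

move_arm([
  {"delta_pos":[0.0005,-0.001,0.025],"turn":[0,0,-0.0019],"fingers":0.5},
  {"delta_pos":[0.0005,-0.001,0.035],"turn":[0,0,-0.0019],"fingers":0.5},
  {"delta_pos":[0.0005,-0.001,0.035],"turn":[0,0,-0.0019],"fingers":0.5},
  {"delta_pos":[0.0005,-0.001,0.035],"turn":[0,0,-0.0019],"fingers":1},
  {"delta_pos":[0.0005,-0.001,0.035],"turn":[0,0,-0.0019],"fingers":1},
  {"delta_pos":[0.0005,-0.001,0.035],"turn":[0,0,-0.0019],"fingers":1},
  {"delta_pos":[0.0005,-0.001,0.035],"turn":[0,0,-0.0019],"fingers":1},
  {"delta_pos":[0.0005,-0.001,0.035],"turn":[0,0,-0.0019],"fingers":1},
  {"delta_pos":[0.0005,-0.001,0.015],"turn":[0,0,-0.0019],"fingers":1},
  {"delta_pos":[0.0005,-0.001,-0.04],"turn":[0,0,-0.0019],"fingers":1},
  {"delta_pos":[0.0005,-0.001,-0.04],"turn":[0,0,-0.0019],"fingers":1},
  {"delta_pos":[0.0005,-0.001,-0.04],"turn":[0,0,-0.0019],"fingers":1},
])

```text
clock: 12.38
position: [0.5971, 0.2063, 0.1001]
ee_rot: [0.997, 0.071, 0.0, 0.0]
ft_force: [0.6, 0.0, -1.2]
grip_width: 0.124
grasp_force: 40.3
```

```bash
python3 - <<'E'
from h import *
goto([.5486,-.2197,.10],55.3)
E
```

```text
clock 12.375 psi 8.1 delta [-1.081e-01  4.149e-01  2.000e-04] turn -0.824 tilt [ 8.e-04 -3.e-04 -1.e+00]
```

Scaled: -0.824 rad / 1.0472 = -0.7869.

move_arm([
  {"delta_pos":[-0.108,0.415,0],"turn":[0,0,-0.7869],"fingers":1},
  {"delta_pos":[-0.108,0.415,0],"turn":[0,0,-0.7869],"fingers":1},
  {"delta_pos":[-0.108,0.415,0],"turn":[0,0,-0.7869],"fingers":1},
  {"delta_pos":[-0.108,0.415,0],"turn":[0,0,-0.7869],"fingers":1},
  {"delta_pos":[-0.108,0.415,0],"turn":[0,0,-0.7869],"fingers":1},
  {"delta_pos":[-0.108,0.415,0],"turn":[0,0,-0.7869],"fingers":1},
  {"delta_pos":[-0.108,0.415,0],"turn":[0,0,-0.7869],"fingers":1},
  {"delta_pos":[-0.108,0.415,0],"turn":[0,0,-0.7869],"fingers":1},
  {"delta_pos":[-0.108,0.415,0],"turn":[0,0,-0.7869],"fingers":1},
  {"delta_pos":[-0.108,0.415,0],"turn":[0,0,-0.7869],"fingers":1},
  {"delta_pos":[-0.108,0.415,0],"turn":[0,0,-0.7869],"fingers":1},
  {"delta_pos":[-0.108,0.415,0],"turn":[0,0,-0.7869],"fingers":1},
])

```text
clock: 13.88
position: [0.5489, -0.2189, 0.0996]
ee_rot: [0.885, 0.465, -0.0, 0.0]
ft_force: [0.7, -0.2, -0.4]
grip_width: 0.123
grasp_force: 40.3
```

move_arm([
  {"delta_pos":[0,0,0.03],"turn":[0,0,0],"fingers":1},
  {"delta_pos":[0,0,0.03],"turn":[0,0,0],"fingers":1},
  {"delta_pos":[0,0,0.03],"turn":[0,0,0],"fingers":1},
  {"delta_pos":[0,0,0.03],"turn":[0,0,0],"fingers":1},
  {"delta_pos":[0,0,0.03],"turn":[0,0,0],"fingers":1},
  {"delta_pos":[0,0,0.03],"turn":[0,0,0],"fingers":1},
  {"delta_pos":[0,0,0.03],"turn":[0,0,0],"fingers":1},
  {"delta_pos":[0,0,0.03],"turn":[0,0,0],"fingers":1},
])

```text
clock: 14.88
position: [0.5488, -0.2196, 0.0695]
ee_rot: [0.886, 0.464, -0.0, 0.0]
ft_force: [0.7, 0.6, -0.1]
grip_width: 0.124
grasp_force: 40.3
```

```bash
python3 - <<'E'
from h import *
c=grab("wrist"); save(c,"pics/w7.png")
goto([.5486,-.2197,.0258],55.3)
E
```

```text
clock 14.925 psi 55.3 delta [-0.0002 -0.0001  0.0437] turn 0.001 tilt [-0.e+00 -1.e-04 -1.e+00]
```

View pics/w7.png

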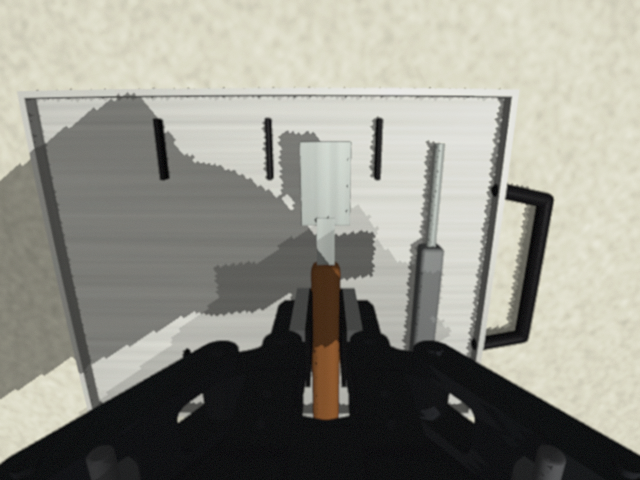

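The spatula is centred between the ridges at (269,150) and (377,150). I'll lower it and release.

move_arm([
  {"delta_pos":[0,0,0.03],"turn":[0,0,0],"fingers":1},
  {"delta_pos":[0,0,0.04],"turn":[0,0,0],"fingers":1},
  {"delta_pos":[0,0,0.0435],"turn":[0,0,0],"fingers":1},
  {"delta_pos":[0,0,0.0435],"turn":[0,0,0],"fingers":1},
  {"delta_pos":[0,0,0.0435],"turn":[0,0,0],"fingers":1},
  {"delta_pos":[0,0,0.0435],"turn":[0,0,0],"fingers":0.75},
  {"delta_pos":[0,0,0.0435],"turn":[0,0,0],"fingers":0.75},
  {"delta_pos":[0,0,0.0435],"turn":[0,0,0],"fingers":0.75},
  {"delta_pos":[0,0,0.03],"turn":[0,0,0],"fingers":0.75},
  {"delta_pos":[0,0,-0.03],"turn":[0,0,0],"fingers":0.75},
  {"delta_pos":[0,0,-0.03],"turn":[0,0,0],"fingers":0.75},
  {"delta_pos":[0,0,-0.03],"turn":[0,0,0],"fingers":0.75},
])

```text
clock: 16.42
position: [0.5489, -0.2198, 0.1002]
ee_rot: [0.886, 0.464, 0.0, 0.001]
ft_force: [-0.1, 0.9, -0.5]
grip_width: 0.247
grasp_force: 0.0
```

```bash
python3 - <<'E'
from h import *
goto([.454,.1262,.10],-2.2)
E
```

```text
clock 16.425 psi 55.3 delta [ 2.306e-01 -2.749e-01 -2.000e-04] turn 1.004 tilt [ 8.e-04 -9.e-04 -1.e+00]
```

Scaled: 1.004 rad / 1.0472 = 0.9587.

move_arm([
  {"delta_pos":[0.2305,-0.275,0],"turn":[0,0,0.9587],"fingers":0.5},
  {"delta_pos":[0.2305,-0.275,0],"turn":[0,0,0.9587],"fingers":0.5},
  {"delta_pos":[0.2305,-0.275,0],"turn":[0,0,0.9587],"fingers":0.5},
  {"delta_pos":[0.2305,-0.275,0],"turn":[0,0,0.9587],"fingers":0.5},
  {"delta_pos":[0.2305,-0.275,0],"turn":[0,0,0.9587],"fingers":0.5},
  {"delta_pos":[0.2305,-0.275,0],"turn":[0,0,0.9587],"fingers":0.5},
  {"delta_pos":[0.2305,-0.275,0],"turn":[0,0,0.9587],"fingers":0.5},
  {"delta_pos":[0.2305,-0.275,0],"turn":[0,0,0.9587],"fingers":0.5},
  {"delta_pos":[0.2305,-0.275,0],"turn":[0,0,0.9587],"fingers":0.5},
  {"delta_pos":[0.2305,-0.275,0],"turn":[0,0,0.9587],"fingers":0.5},
  {"delta_pos":[0.2305,-0.275,0],"turn":[0,0,0.9587],"fingers":0.5},
  {"delta_pos":[0.2305,-0.275,0],"turn":[0,0,0.9587],"fingers":0.5},
])

```text
clock: 17.92
position: [0.4538, 0.1261, 0.0995]
ee_rot: [1.0, -0.019, 0.0, 0.0]
ft_force: [-0.0, 0.3, 0.2]
grip_width: 0.5
grasp_force: 0.0
```

move_arm([
  {"delta_pos":[0,0,0.04],"turn":[0,0,0],"fingers":0.5},
  {"delta_pos":[0,0,0.04],"turn":[0,0,0],"fingers":0.5},
  {"delta_pos":[0,0,0.04],"turn":[0,0,0],"fingers":0.5},
  {"delta_pos":[0,0,0.04],"turn":[0,0,0],"fingers":0.5},
  {"delta_pos":[0,0,0.04],"turn":[0,0,0],"fingers":0.5},
  {"delta_pos":[0,0,0.04],"turn":[0,0,0],"fingers":0.5},
  {"delta_pos":[0,0,0.04],"turn":[0,0,0],"fingers":0.5},
  {"delta_pos":[0,0,0.04],"turn":[0,0,0],"fingers":0.5},
])

```text
clock: 18.92
position: [0.4537, 0.1264, 0.0595]
ee_rot: [1.0, -0.019, 0.0, 0.0]
ft_force: [-0.0, -0.3, 0.2]
grip_width: 0.5
grasp_force: 0.0
```

```bash
python3 - <<'E'
from h import *
c=grab("wrist"); save(c,"pics/w8.png")
goto([.454,.1262,.0238],-2.2)
E
```

```text
clock 18.975 psi -2.2 delta [0.0003 0.0002 0.0357] turn 0.0 tilt [ 0.e+00 -1.e-04 -1.e+00]
```

View pics/w8.png

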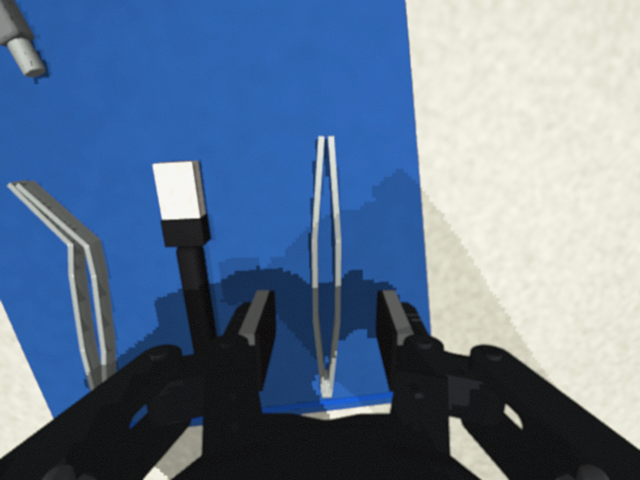

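The straight tweezers (326,260) are centred between the fingers. Now I'll grasp them and lift.

move_arm([
  {"delta_pos":[0,0,0.025],"turn":[0,0,0],"fingers":0.5},
  {"delta_pos":[0,0,0.0357],"turn":[0,0,0],"fingers":0.5},
  {"delta_pos":[0,0,0.0357],"turn":[0,0,0],"fingers":0.5},
  {"delta_pos":[0,0,0.0357],"turn":[0,0,0],"fingers":1},
  {"delta_pos":[0,0,0.0357],"turn":[0,0,0],"fingers":1},
  {"delta_pos":[0,0,0.0357],"turn":[0,0,0],"fingers":1},
  {"delta_pos":[0,0,0.0357],"turn":[0,0,0],"fingers":1},
  {"delta_pos":[0,0,0.0357],"turn":[0,0,0],"fingers":1},
  {"delta_pos":[0,0,0.015],"turn":[0,0,0],"fingers":1},
  {"delta_pos":[0,0,-0.04],"turn":[0,0,0],"fingers":1},
  {"delta_pos":[0,0,-0.04],"turn":[0,0,0],"fingers":1},
  {"delta_pos":[0,0,-0.04],"turn":[0,0,0],"fingers":1},
])

```text
clock: 20.48
position: [0.4536, 0.126, 0.0994]
ee_rot: [1.0, -0.019, 0.0, 0.0]
ft_force: [-0.3, 0.0, -0.5]
grip_width: 0.145
grasp_force: 39.8
```

```bash
python3 - <<'E'
from h import *
goto([.5042,-.189,.10],55.3)
E
```

```text
clock 20.475 psi -2.2 delta [ 6.270e-02  3.128e-01 -3.000e-04] turn -1.004 tilt [ 5.e-04 -7.e-04 -1.e+00]
```

Scaled: -1.004 rad / 1.0472 = -0.9587.

move_arm([
  {"delta_pos":[0.0627,0.313,0],"turn":[0,0,-0.9587],"fingers":1},
  {"delta_pos":[0.0627,0.313,0],"turn":[0,0,-0.9587],"fingers":1},
  {"delta_pos":[0.0627,0.313,0],"turn":[0,0,-0.9587],"fingers":1},
  {"delta_pos":[0.0627,0.313,0],"turn":[0,0,-0.9587],"fingers":1},
  {"delta_pos":[0.0627,0.313,0],"turn":[0,0,-0.9587],"fingers":1},
  {"delta_pos":[0.0627,0.313,0],"turn":[0,0,-0.9587],"fingers":1},
  {"delta_pos":[0.0627,0.313,0],"turn":[0,0,-0.9587],"fingers":1},
  {"delta_pos":[0.0627,0.313,0],"turn":[0,0,-0.9587],"fingers":1},
  {"delta_pos":[0.0627,0.313,0],"turn":[0,0,-0.9587],"fingers":1},
  {"delta_pos":[0.0627,0.313,0],"turn":[0,0,-0.9587],"fingers":1},
  {"delta_pos":[0.0627,0.313,0],"turn":[0,0,-0.9587],"fingers":1},
  {"delta_pos":[0.0627,0.313,0],"turn":[0,0,-0.9587],"fingers":1},
])

```text
clock: 21.98
position: [0.5044, -0.1887, 0.0996]
ee_rot: [0.886, 0.464, -0.0, 0.0]
ft_force: [-0.0, 0.3, -0.2]
grip_width: 0.147
grasp_force: 39.8
```

move_arm([
  {"delta_pos":[0,0,0.03],"turn":[0,0,0],"fingers":1},
  {"delta_pos":[0,0,0.03],"turn":[0,0,0],"fingers":1},
  {"delta_pos":[0,0,0.03],"turn":[0,0,0],"fingers":1},
  {"delta_pos":[0,0,0.03],"turn":[0,0,0],"fingers":1},
  {"delta_pos":[0,0,0.03],"turn":[0,0,0],"fingers":1},
  {"delta_pos":[0,0,0.03],"turn":[0,0,0],"fingers":1},
  {"delta_pos":[0,0,0.03],"turn":[0,0,0],"fingers":1},
  {"delta_pos":[0,0,0.03],"turn":[0,0,0],"fingers":1},
])

```text
clock: 22.98
position: [0.5044, -0.1888, 0.0695]
ee_rot: [0.886, 0.464, -0.0, 0.0]
ft_force: [0.4, 0.6, -0.6]
grip_width: 0.145
grasp_force: 39.8
```

```bash
python3 - <<'E'
from h import *
c=grab("wrist"); save(c,"pics/w9.png")
goto([.5042,-.189,.025],55.3)
E
```

```text
clock 23.025 psi 55.3 delta [-0.0003 -0.      0.0445] turn 0.001 tilt [ 0.e+00 -1.e-04 -1.e+00]
```

View pics/w9.png

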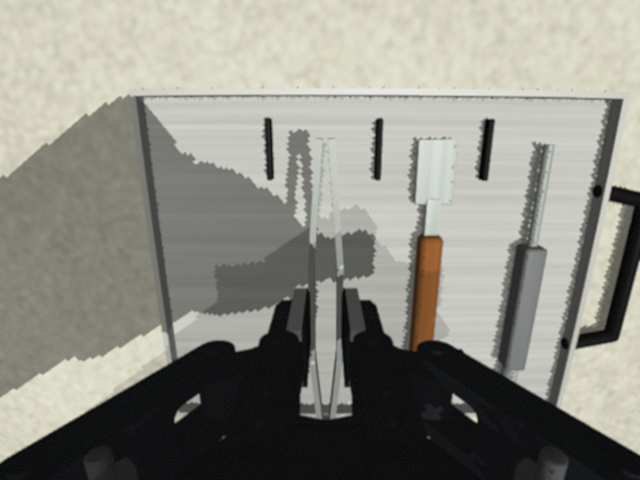

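The tweezers are centred over lane 3, and the spatula and screwdriver are lying in lanes 2 and 1. I'll lower the tweezers and release.

move_arm([
  {"delta_pos":[0,0,0.03],"turn":[0,0,0],"fingers":1},
  {"delta_pos":[0,0,0.04],"turn":[0,0,0],"fingers":1},
  {"delta_pos":[0,0,0.0443],"turn":[0,0,0],"fingers":1},
  {"delta_pos":[0,0,0.0443],"turn":[0,0,0],"fingers":1},
  {"delta_pos":[0,0,0.0443],"turn":[0,0,0],"fingers":1},
  {"delta_pos":[0,0,0.0443],"turn":[0,0,0],"fingers":0.7},
  {"delta_pos":[0,0,0.0443],"turn":[0,0,0],"fingers":0.7},
  {"delta_pos":[0,0,0.0443],"turn":[0,0,0],"fingers":0.7},
  {"delta_pos":[0,0,0.03],"turn":[0,0,0],"fingers":0.7},
  {"delta_pos":[0,0,-0.03],"turn":[0,0,0],"fingers":0.7},
  {"delta_pos":[0,0,-0.03],"turn":[0,0,0],"fingers":0.7},
  {"delta_pos":[0,0,-0.03],"turn":[0,0,0],"fingers":0.7},
])

```text
clock: 24.52
position: [0.5044, -0.189, 0.1001]
ee_rot: [0.886, 0.464, 0.0, 0.001]
ft_force: [0.4, 0.9, -0.4]
grip_width: 0.296
grasp_force: 0.0
```

```bash
python3 - <<'E'
from h import *
goto([.447,.1936,.10],0.3)
E
```

```text
clock 24.525 psi 55.3 delta [ 0.282  -0.2648 -0.0003] turn 0.96 tilt [ 5.e-04 -9.e-04 -1.e+00]
```

Scaled: 0.96 rad / 1.0472 = 0.9167.

move_arm([
  {"delta_pos":[0.282,-0.265,0],"turn":[0,0,0.9167],"fingers":0.6},
  {"delta_pos":[0.282,-0.265,0],"turn":[0,0,0.9167],"fingers":0.6},
  {"delta_pos":[0.282,-0.265,0],"turn":[0,0,0.9167],"fingers":0.6},
  {"delta_pos":[0.282,-0.265,0],"turn":[0,0,0.9167],"fingers":0.6},
  {"delta_pos":[0.282,-0.265,0],"turn":[0,0,0.9167],"fingers":0.6},
  {"delta_pos":[0.282,-0.265,0],"turn":[0,0,0.9167],"fingers":0.6},
  {"delta_pos":[0.282,-0.265,0],"turn":[0,0,0.9167],"fingers":0.6},
  {"delta_pos":[0.282,-0.265,0],"turn":[0,0,0.9167],"fingers":0.6},
  {"delta_pos":[0.282,-0.265,0],"turn":[0,0,0.9167],"fingers":0.6},
  {"delta_pos":[0.282,-0.265,0],"turn":[0,0,0.9167],"fingers":0.6},
  {"delta_pos":[0.282,-0.265,0],"turn":[0,0,0.9167],"fingers":0.6},
  {"delta_pos":[0.282,-0.265,0],"turn":[0,0,0.9167],"fingers":0.6},
])

```text
clock: 26.02
position: [0.447, 0.1933, 0.0995]
ee_rot: [1.0, 0.002, 0.0, 0.0]
ft_force: [0.3, 0.3, 0.6]
grip_width: 0.399
grasp_force: 0.0
```

move_arm([
  {"delta_pos":[0,0,0.04],"turn":[0,0,0],"fingers":0.6},
  {"delta_pos":[0,0,0.04],"turn":[0,0,0],"fingers":0.6},
  {"delta_pos":[0,0,0.04],"turn":[0,0,0],"fingers":0.6},
  {"delta_pos":[0,0,0.04],"turn":[0,0,0],"fingers":0.6},
  {"delta_pos":[0,0,0.04],"turn":[0,0,0],"fingers":0.6},
  {"delta_pos":[0,0,0.04],"turn":[0,0,0],"fingers":0.6},
  {"delta_pos":[0,0,0.04],"turn":[0,0,0],"fingers":0.6},
  {"delta_pos":[0,0,0.04],"turn":[0,0,0],"fingers":0.6},
])

```text
clock: 27.02
position: [0.4468, 0.1939, 0.0595]
ee_rot: [1.0, 0.003, -0.0, 0.0]
ft_force: [0.4, 0.6, 0.2]
grip_width: 0.4
grasp_force: 0.0
```

```bash
python3 - <<'E'
from h import *
c=grab("wrist"); save(c,"pics/w10.png")
goto([.447,.1936,.0242],0.3)
E
```

```text
clock 27.075 psi 0.3 delta [0.0002 0.0003 0.0353] turn 0.001 tilt [ 0.e+00 -1.e-04 -1.e+00]
```

View pics/w10.png

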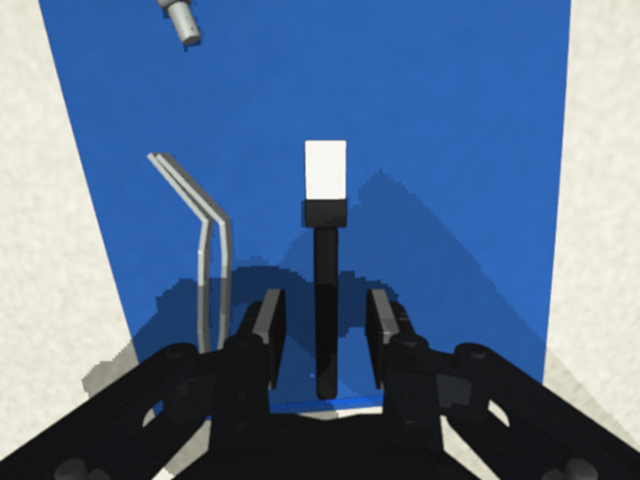

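The black brush (326,300) is centred and straight, and the bent tweezers' near arm at (226,300) is about 50 mm away, clear of the fingers. Grasp and lift.

move_arm([
  {"delta_pos":[0,0,0.025],"turn":[0,0,0],"fingers":0.6},
  {"delta_pos":[0,0,0.0353],"turn":[0,0,0],"fingers":0.6},
  {"delta_pos":[0,0,0.0353],"turn":[0,0,0],"fingers":0.6},
  {"delta_pos":[0,0,0.0353],"turn":[0,0,0],"fingers":1},
  {"delta_pos":[0,0,0.0353],"turn":[0,0,0],"fingers":1},
  {"delta_pos":[0,0,0.0353],"turn":[0,0,0],"fingers":1},
  {"delta_pos":[0,0,0.0353],"turn":[0,0,0],"fingers":1},
  {"delta_pos":[0,0,0.0353],"turn":[0,0,0],"fingers":1},
  {"delta_pos":[0,0,0.015],"turn":[0,0,0],"fingers":1},
  {"delta_pos":[0,0,-0.04],"turn":[0,0,0],"fingers":1},
  {"delta_pos":[0,0,-0.04],"turn":[0,0,0],"fingers":1},
  {"delta_pos":[0,0,-0.04],"turn":[0,0,0],"fingers":1},
])

```text
clock: 28.58
position: [0.4469, 0.1936, 0.1]
ee_rot: [1.0, 0.003, 0.0, 0.0]
ft_force: [0.1, -0.5, -0.7]
grip_width: 0.127
grasp_force: 41.2
```

```bash
python3 - <<'E'
from h import *
goto([.4598,-.1582,.10],55.3)
E
```

```text
clock 28.575 psi 0.3 delta [1.100e-02 3.518e-01 3.000e-04] turn -0.96 tilt [ 1.e-03 -6.e-04 -1.e+00]
```

Scaled: -0.96 rad / 1.0472 = -0.9167.

move_arm([
  {"delta_pos":[0.011,0.352,0],"turn":[0,0,-0.9167],"fingers":1},
  {"delta_pos":[0.011,0.352,0],"turn":[0,0,-0.9167],"fingers":1},
  {"delta_pos":[0.011,0.352,0],"turn":[0,0,-0.9167],"fingers":1},
  {"delta_pos":[0.011,0.352,0],"turn":[0,0,-0.9167],"fingers":1},
  {"delta_pos":[0.011,0.352,0],"turn":[0,0,-0.9167],"fingers":1},
  {"delta_pos":[0.011,0.352,0],"turn":[0,0,-0.9167],"fingers":1},
  {"delta_pos":[0.011,0.352,0],"turn":[0,0,-0.9167],"fingers":1},
  {"delta_pos":[0.011,0.352,0],"turn":[0,0,-0.9167],"fingers":1},
  {"delta_pos":[0.011,0.352,0],"turn":[0,0,-0.9167],"fingers":1},
  {"delta_pos":[0.011,0.352,0],"turn":[0,0,-0.9167],"fingers":1},
  {"delta_pos":[0.011,0.352,0],"turn":[0,0,-0.9167],"fingers":1},
  {"delta_pos":[0.011,0.352,0],"turn":[0,0,-0.9167],"fingers":1},
])

```text
clock: 30.08
position: [0.4599, -0.1576, 0.0996]
ee_rot: [0.885, 0.465, -0.0, 0.0]
ft_force: [-0.3, 0.1, -1.4]
grip_width: 0.119
grasp_force: 41.2
```

move_arm([
  {"delta_pos":[0,0,0.03],"turn":[0,0,0],"fingers":1},
  {"delta_pos":[0,0,0.03],"turn":[0,0,0],"fingers":1},
  {"delta_pos":[0,0,0.03],"turn":[0,0,0],"fingers":1},
  {"delta_pos":[0,0,0.03],"turn":[0,0,0],"fingers":1},
  {"delta_pos":[0,0,0.03],"turn":[0,0,0],"fingers":1},
  {"delta_pos":[0,0,0.03],"turn":[0,0,0],"fingers":1},
  {"delta_pos":[0,0,0.03],"turn":[0,0,0],"fingers":1},
  {"delta_pos":[0,0,0.03],"turn":[0,0,0],"fingers":1},
])

```text
clock: 31.08
position: [0.4598, -0.158, 0.0695]
ee_rot: [0.886, 0.464, -0.0, 0.0]
ft_force: [-1.4, 0.2, -0.9]
grip_width: 0.125
grasp_force: 41.2
```

```bash
python3 - <<'E'
from h import *
c=grab("wrist"); save(c,"pics/w11.png")
goto([.4598,-.1582,.0255],55.3)
E
```

```text
clock 31.125 psi 55.3 delta [-0.0001  0.      0.044 ] turn 0.001 tilt [ 0.e+00 -1.e-04 -1.e+00]
```

View pics/w11.png

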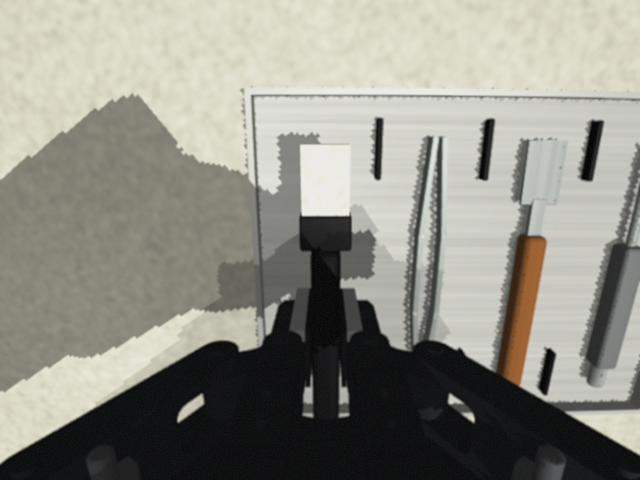

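The brush is over lane 4, and lanes 1 to 3 are filled. I'll lower it, release and lift clear.

move_arm([
  {"delta_pos":[0,0,0.03],"turn":[0,0,0],"fingers":1},
  {"delta_pos":[0,0,0.04],"turn":[0,0,0],"fingers":1},
  {"delta_pos":[0,0,0.0438],"turn":[0,0,0],"fingers":1},
  {"delta_pos":[0,0,0.0438],"turn":[0,0,0],"fingers":1},
  {"delta_pos":[0,0,0.0438],"turn":[0,0,0],"fingers":1},
  {"delta_pos":[0,0,0.0438],"turn":[0,0,0],"fingers":0.75},
  {"delta_pos":[0,0,0.0438],"turn":[0,0,0],"fingers":0.75},
  {"delta_pos":[0,0,0.0438],"turn":[0,0,0],"fingers":0.75},
  {"delta_pos":[0,0,0.03],"turn":[0,0,0],"fingers":0.75},
  {"delta_pos":[0,0,-0.03],"turn":[0,0,0],"fingers":0.75},
  {"delta_pos":[0,0,-0.08],"turn":[0,0,0],"fingers":0.75},
  {"delta_pos":[0,0,-0.14],"turn":[0,0,0],"fingers":0.75},
])

```text
clock: 32.62
position: [0.4594, -0.1575, 0.2117]
ee_rot: [0.885, 0.465, -0.0, -0.0]
ft_force: [0.7, -0.5, 0.8]
grip_width: 0.252
grasp_force: 0.0
```

Scaled: 0.4 rad / 1.0472 = 0.382.

move_arm([
  {"delta_pos":[-0.03,0,-0.1],"turn":[0,0,0.382],"fingers":0.75},
  {"delta_pos":[-0.03,0,-0.1],"turn":[0,0,0.382],"fingers":0.75},
  {"delta_pos":[-0.03,0,-0.1],"turn":[0,0,0.382],"fingers":0.75},
  {"delta_pos":[-0.03,0,-0.1],"turn":[0,0,0.382],"fingers":0.75},
  {"delta_pos":[-0.03,0,-0.1],"turn":[0,0,0.382],"fingers":0.75},
  {"delta_pos":[-0.03,0,-0.1],"turn":[0,0,0.382],"fingers":0.75},
  {"delta_pos":[-0.03,0,-0.1],"turn":[0,0,0.382],"fingers":0.75},
  {"delta_pos":[-0.03,0,-0.1],"turn":[0,0,0.382],"fingers":0.75},
])

```text
clock: 33.62
position: [0.4428, -0.1826, 0.3094]
ee_rot: [0.96, 0.279, -0.0, -0.0]
ft_force: [0.5, 0.4, 0.2]
grip_width: 0.25
grasp_force: 0.0
```

```bash
python3 - <<'E'
from h import *
import pickle
c=grab("wrist"); pickle.dump(c,open("wf.pkl","wb")); s=grab("scene"); pickle.dump(s,open("sf.pkl","wb"))
save(c,"pics/wf.png"); print(get_obs()["position"])
for t in axes(s): print(*t)
E
```

```text
[ 0.442771   -0.18264785  0.30944286]
[317. 196.] [440.9 254.3] 1.0 143.1
[382. 221.] [597.4 268.1] 21.3 86.5
```

View pics/wf.png

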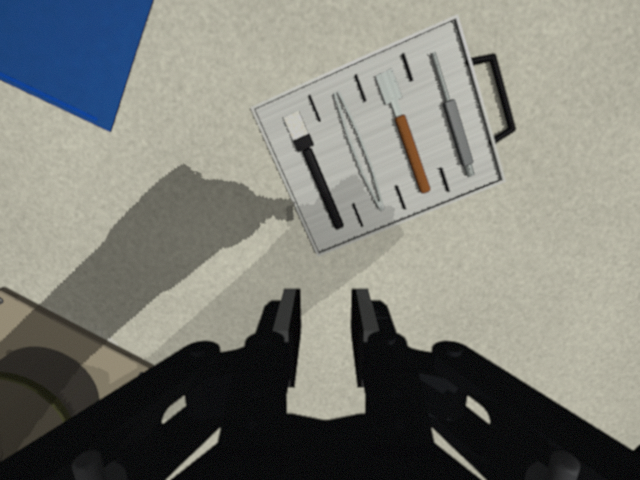

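All four tools lie in order: screwdriver (452,115) by the handle, spatula (405,132), tweezers (357,152) and brush (316,170). The look-alikes on the mat have not moved. One check of the placings in the tray frame before I hand in.

```bash
python3 - <<'E'
from h import *
import pickle
c=pickle.load(open("wf.pkl","rb"))
M=np.array([[x,y] for x in(-65,65) for y in(54,0,-54)],float)
P=px2w(c,[(407,67),(360,88),(314,107),(445,179),(400,196),(357,215)],.01)[:,:2]*1000
R,t=rigid(M,P); print(abs(P-(M@R.T+t)).max())
for n,e in dict(sd=[(434,55),(469,174)],sp=[(383,72),(426,191)],tw=[(337,95),(378,208)],br=[(292,115),(339,227)]).items():
    w=(px2w(c,e,.010)[:,:2]*1000-t)@R; print(n,w.round(1).tolist())
E
```

```text
1.2711697859656965
sd [[-64.5, 83.9], [70.0, 81.9]]
sp [[-69.4, 28.2], [69.6, 29.9]]
tw [[-66.9, -25.8], [66.9, -28.6]]
br [[-66.9, -79.1], [70.5, -79.5]]
```

All four are within about 3 mm of their lane centres.

```bash
python3 -c "
from workcell import hand_in
print(hand_in())"
```

```text
the job is handed in; nothing more can be done
None
```

The job is handed in at about 34 s of the 106 s: long screwdriver, spatula, straight tweezers and brush lie in lanes 1 to 4, within about 3 mm of the lane centres; both look-alikes are still in place on the mat, and the arm stayed clear of the reel, jar and bottle.

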